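Tip-test three sealed power bricks, dock the sound ones, reject the rattlers

ROBOT

A 6-joint arm with a two-finger parallel gripper is mounted at the origin on a cart in front of the work surface, level with it; the furniture and walls round the work are solid. World frame = base frame: x ahead of the robot, y to its left, z up, the work surface at z = 0. Lengths are in m, angles in rad, forces in N, time in s.
With the tool pointing down it reaches from about 0.325 to 0.775 m from the base axis. Payload 9.3 kg.
Tool frame: the origin (TCP) lies midway between the tips of the shut fingers; the grasp point (between the pads) lies env.grip_point_offset behind it (env.grip_point_offset is the distance from the TCP to the grasp point, in m); z points along the fingers, y is the line along which they close (so a half turn about z gives the same grasp; the last joint's range is limited). The gripper opens to 85 mm and grips with 20 to 120 N. Pads are 22 mm wide; open, the fingers measure 114 mm over their backs; the gripper's body (76 mm by 85 mm) begins 54 mm behind the grasp point. The pads swing forward as they close: fully open they stand 13 mm farther back than shut.
Start: joints at [1.162, 0.259, 0.021, 1.334, 0, 1.418], TCP at [0.139, 0.532, 0.231] pointing down, gripper open.
Joint ranges: [-3.04, 3.04], [-0.91, 1.82], [-1.04, 1.36], [-1.92, 1.95], [-1.52, 1.45], [-3.14, 3.14]. Speed limits (rad/s): [2.22, 2.22, 2.79, 3.14, 3.14, 3.14].

INTERFACE

Orientations are given as a rotation vector (axis times angle).
In Python, from bench import telemetry, grab_frame, camera_model, workorder, env gives the robot as it stands.
- The arm moves only by the shell command python3 -m inch 'ROWS' [OPENING] [FORCE]. ROWS is a JSON object of lists of equal length, an entry for each row: "offset": the shift along the world's x, y, z in mm, a list of three; "twist": the turn about the world's z in degrees. In form: {"offset": [[x, y, z], ...], "twist": [twist, ...]}. A call has 1 to 5 rows; each row shifts and turns the commanded pose from where the row before left it; what a row does not reach is not made up. A row lasts 1/10 s, in which the tool goes at most 50 mm and 8.59 degrees, less where a joint would pass 70% of its speed; a pose out of reach is approached as far as the arm can. A call with a gripper value outside its range is refused whole. OPENING is the opening, from -1 (shut) to 1 (fully open), set as the call begins (- or left out, the last holds). The fingers move at their own pace and stop on an object; FORCE is the grip in N (left out, the last holds). Time passes only in rows, so rows that do not move let the fingers close. It gives the time, the measured TCP pose, the force, the opening and the grip force at its end, in the units of the state.
- telemetry.sense(): the state, without advancing time (a new reading comes with each control period).
- grab_frame(name): name is "scene" or "top"; returns (picture, depth): 480x640x3 uint8, blue, green, red; 480x640 float32, m along the optical axis (not along the pixel's ray), 0 where there is no reading.
- camera_model(name): a dict with "mtx" (3x3 intrinsics, pixels), "R" (3x3) and "t" (3): a world point X has camera coordinates R X + t. Camera axes: x right, y down, z forward; pixel columns grow to the right and rows downward; lengths in m; the calibration is good to about 2 mm. A picture is of the moment at which its call begins. camera_model takes no time and is no camera call.
- workorder.close_job(): hands the job in; it is judged then, once.
The state is a dict: "t": time; "joints": joint angles; "qvel": joint speeds; "joint_efforts": joint torques, N m; "tool_pos": TCP position; "tool_rot": TCP orientation; "contact_force": force on the tool from outside, world axes, zero at the start; "torque": the same for the moment, N m; "width": finger opening in m; "grasp_force": force on a finger pad.
Only numpy, scipy, OpenCV 4.12 (cv2) and the standard library are available. Lean on these libraries where they do the work, as an engineer would, in place of code of your own. Each camera call takes 0.05 s, during which the arm holds its last target. There are 200 camera calls.

TASK

Find out which of the three sealed power bricks have the heavy block inside broken loose (at least one has, at least one has not): pick each up and tip it at least 20 degrees, one end down and then the other, feeling whether its weight shifts. Set every sound brick flat in a bay of the burn-in dock, label up, with its black inlet end toward the dock's grey header, and every loose one flat in the red reject tray; set them down rather than drop them, and leave the solvent bottle, multimeter and opened phone where they are.

Things in the scene. Friction and masses are not known exactly. Their poses are not given: they have to be found in the camera images.
- brick_a_center (a point): centre of one of three identical power bricks: sealed light-grey box 120 mm long (own x) x 50 wide (own y) x 40 high (own z), loose, about 0.5 kg, lying flat, pale label up; its +x end is wrapped in a 22 mm black bezel with the mains inlet, its other end has a small round DC socket. The centre is 20 mm above its underside; nothing outside shows whether it is sound
- brick_b_center (a point): the same for the second brick
- brick_c_center (a point): the same for the third brick
- brick_a_inlet (a point): middle of the black inlet end face of brick a, 60 mm along its own x from its centre
- brick_b_inlet (a point): middle of the black inlet end face of brick b, 60 mm along its own x from its centre
- brick_c_inlet (a point): middle of the black inlet end face of brick c, 60 mm along its own x from its centre
- brick_a: brick a as a whole; origin mid-underside, axes as at its centre. Even a sound brick may weigh up to 10 mm off its middle, lengthwise. A loose inner block (about 0.3 kg) slides lengthwise, 60 mm end to end, once tipped over about 10 degrees (give it half a second), and stays put while level and moved smoothly
- brick_b: brick b as a whole; origin mid-underside, axes as at its centre. Brought back to level after each tip, a loose brick's moment on the wrist (about its width) differs by 0.12 to 0.18 N m between one end's tip and the other's; a sound brick's is the same both times
- brick_c: brick c as a whole; origin mid-underside, axes as at its centre. The blocks inside (loose_block, fast_block_1, fast_block_2 in the rules) are dealt to the bricks at random: the letters say nothing, it must be felt
- dock: burn-in dock, fixed to the bench, left or right of the bricks: aluminium plate 142 x 190 x 10 mm with two bays side by side, 92 mm apart along its own y, running along its own x. On the +x side a grey header bar 36 mm high (40 over its red switches), 26 mm thick, near face 71 mm from the dock's middle. Origin: middle of the plate's underside
- bay_1 (a point): centre of the floor of the bay on the dock's +y side, 10 mm above the bench; x points to the header. Each bay takes one brick with 4 mm to spare at the sides, 5 mm at the ends, inside blue guides 12 mm high: across the middle of both ends, and on the long sides only from 50 to 68 mm from the middle, so that fingers can go down to the floor beside the brick's middle
- bay_2 (a point): the same for the bay on the -y side
- reject_tray: red open tray, fixed to the bench on the other side of the bricks from the dock: 200 x 200 mm outside (210 over the rim), walls 4 mm thick, 32 mm high, floor 10 mm above the bench; room for two bricks side by side. Origin: middle of its underside
- bottle_mid (a point): white solvent bottle with blue label standing loose among the bricks, 68 mm in diameter, 127 mm high; point on its axis 60 mm up
- meter_mid (a point): yellow multimeter lying loose on its back at the back right, 135 x 69 x 43 mm; point at its middle, 20 mm up
- phone_mid (a point): opened phone chassis lying loose on the far left, 150 x 72 x 8 mm; point at its middle, 4 mm up
Things that resemble listed ones, but are neither listed nor needed, are in the scene too. What is shaped like the brick_b but blue is not meant.

How it is judged:
By the outcome, as a careful person would: the job done as asked, in the order asked, and still so for the second after the job is handed in, with the robot touching nothing.
It also fails if it takes over 72 s, if anything falls off the work surface, if the arm or the gripper's body presses on something with over 40 N, if the wrist force passes 120 N, or if a joint passes its speed limit or range.

## Working session

There is one attempt and no reset: what is moved stays moved. The work goes in short steps, Python scripts to look and compute and a shell command to move; the robot and the scene stay as the last step left them, time stands still between calls to the robot, and variables do not carry over. Pictures are saved under pics/ and viewed, at most 10 in all, crops included, and the job is handed in when it is done.

```bash
ls; mkdir -p pics; python3 -m inch 2>&1 | head -20; python3 - <<'E'
from bench import telemetry, grab_frame, camera_model, env
import cv2
print({k:v for k,v in telemetry.sense().items()}); print(env.grip_point_offset, [a for a in dir(env) if a[0]!='_'])
for n in("scene","top"):
    p,d=grab_frame(n); cv2.imwrite(f"pics/{n}0.png",p); print(n,camera_model(n))
E
```

```text
pics
invalid input
{'t': 0.0, 'joints': array([1.16236800e+00, 2.59225772e-01, 2.07619417e-02, 1.33366656e+00,
       1.49708596e-05, 1.41817824e+00]), 'qvel': array([ 8.24433492e-04, -9.78037421e-04, -3.86146275e-04, -2.11187301e-03,
        3.76515166e-06, -9.12831430e-04]), 'joint_efforts': array([ 1.81204785e-03, -5.55643344e+01,  3.44532287e+01,  1.38048618e-02,
       -1.45662061e-04, -1.21353986e-05]), 'tool_pos': array([0.13907027, 0.53185536, 0.23064798]), 'tool_rot': array([-4.00682036e-01, -3.11554865e+00,  2.00687543e-03]), 'contact_force': array([ 0.17349894, -0.27424842,  0.12585031]), 'torque': array([ 0.03884235,  0.04829102, -0.01984639]), 'grasp_force': 0.0, 'width': 0.08578627714330907}
0.0187 ['PlanningError', 'grip_point_offset']
scene {'mtx': array([[558.32527099,   0.        , 312.87543628],
       [  0.        , 558.32527099, 231.02771677],
       [  0.        ,   0.        ,   1.        ]]), 'R': array([[ 0.54680102, -0.8370182 ,  0.0202282 ],
       [-0.34768113, -0.24897632, -0.90395167],
       [ 0.76166034,  0.48724873, -0.42715594]]), 't': array([-0.36921795,  0.25717718,  1.67460212])}
top {'mtx': array([[566.6244262 ,   0.        , 325.55792774],
       [  0.        , 566.6244262 , 234.78146704],
       [  0.        ,   0.        ,   1.        ]]), 'R': array([[-0.00391389, -0.99997447, -0.00597796],
       [-0.99456258,  0.00451469, -0.10404279],
       [ 0.10406712,  0.00553824, -0.99455486]]), 't': array([-0.04228986,  0.55972406,  1.68664977])}
```

View pics/top0.png

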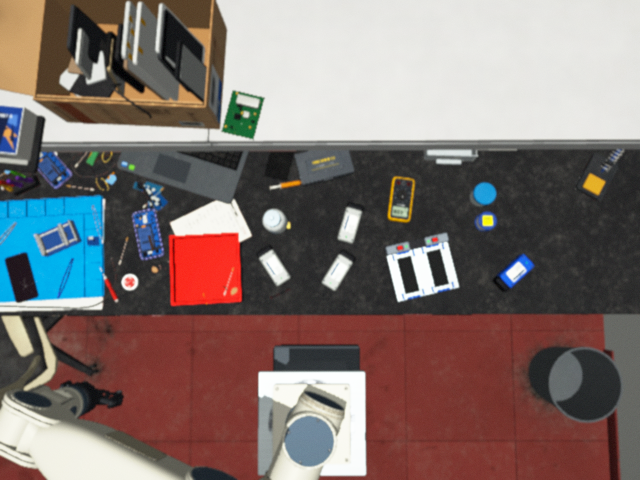

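View pics/scene0.png

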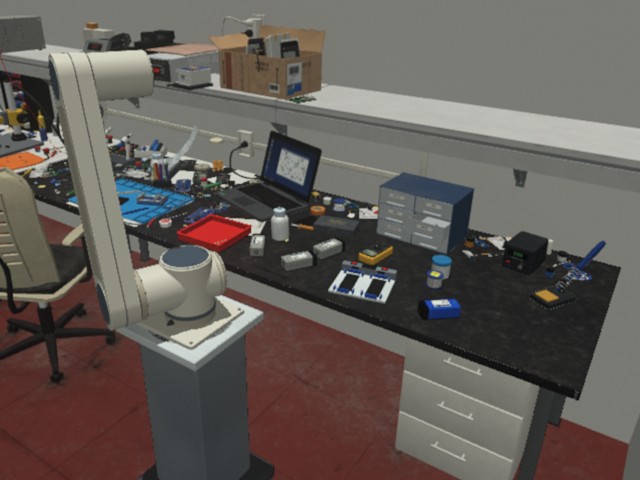

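```bash
cat > h.py <<'E'
import numpy as np, cv2
from bench import telemetry, grab_frame, camera_model
def px2w(n,u,v,z):
    c=camera_model(n); r=c["R"].T@np.linalg.solve(c["mtx"],[u,v,1.]); o=-c["R"].T@c["t"]
    return o+r*(z-o[2])/r[2]
def cloud(n,d):
    c=camera_model(n); v,u=np.indices(d.shape); 
    P=np.stack([u*d,v*d,d],-1)@np.linalg.inv(c["mtx"]).T
    return (P-c["t"])@c["R"]
E
python3 - <<'E'
from h import *
p,d=grab_frame("top"); np.save("d0.npy",d)
C=cloud("top",d)
cv2.imwrite("pics/topc.png",cv2.resize(p[165:315,240:465],None,fx=3.5,fy=3.5,interpolation=cv2.INTER_CUBIC))
for n,(u0,u1,v0,v1) in dict(P350=(335,366,200,248),P274=(254,294,243,290),P338=(318,358,248,295)).items():
    X=C[v0:v1,u0:u1]; I=p[v0:v1,u0:u1]; m=(X[...,2]>.03)&(X[...,2]<.055)&(d[v0:v1,u0:u1]>0)
    q=X[m]; r=cv2.minAreaRect((q[:,:2]*1000).astype(np.float32)); ax=cv2.boxPoints(r)
    dark=I[m].max(1)<70
    print(n,r,np.median(q[:,2]),"dark mean",q[dark,:2].mean(0) if dark.any() else None,dark.sum(),len(q))
E
```

```text
P350 ((597.8994140625, -118.83834838867188), (49.86703109741211, 120.8390884399414), 73.2440414428711) 0.03988748975676098 dark mean [ 0.64771028 -0.13397391] 75 641
P274 ((469.18414306640625, 113.98783874511719), (119.97602081298828, 50.25813293457031), 32.86395263671875) 0.04031246845507778 dark mean [0.51212178 0.14317238] 77 658
P338 ((454.192138671875, -81.68807983398438), (49.90995788574219, 120.59147644042969), 57.815242767333984) 0.04056751695919183 dark mean [ 0.49874333 -0.10948397] 80 659
```

View pics/topc.png

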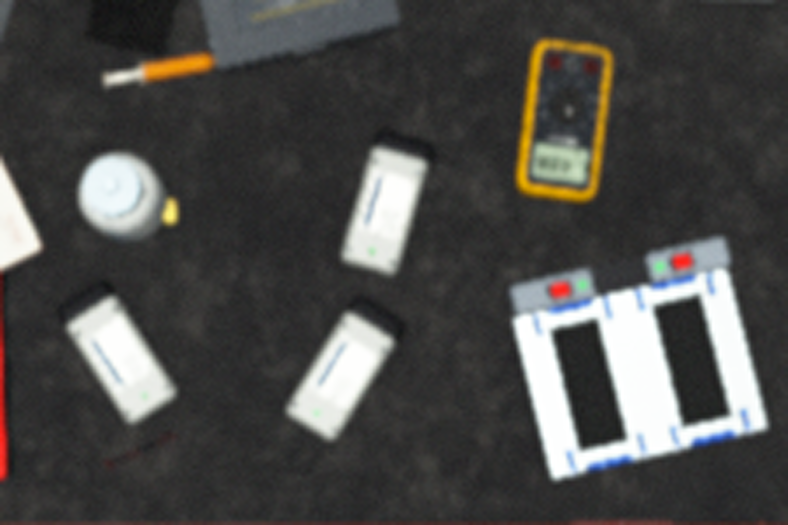

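```bash
python3 -m inch '{"offset":[[12,48,0],[12,48,0],[12,48,0],[12,48,0],[12,48,0]],"twist":[0,0,0,0,0]}'; python3 -m inch '{"offset":[[12,48,0],[12,48,0],[12,48,0]],"twist":[0,0,0]}'; python3 - <<'E'
from h import *
from scipy.spatial.transform import Rotation as R
s=telemetry.sense();print(s["joints"],R.from_rotvec(s["tool_rot"]).as_matrix()[:,2],np.hypot(*s["tool_pos"][:2]))
for n,(u,v) in dict(edge=(320,314),edge2=(280,314)).items(): print(n,px2w("top",u,v,0))
# dock windows & tray
p,d=grab_frame("top"); C=cloud("top",d)
reg=(slice(225,310),slice(380,465)); I=p[reg];X=C[reg]
w=((I.min(2)>150)&(X[...,2]<.02)&(d[reg]>0)).astype(np.uint8); w=cv2.morphologyEx(w,cv2.MORPH_OPEN,np.ones((3,3)))
q=X[w>0]; r=cv2.minAreaRect((q[:,:2]*1000).astype(np.float32)); print("plate",r,np.median(q[:,2]))
hd=(X[...,2]>.028)&(X[...,2]<.05); q=X[hd];print("header",cv2.minAreaRect((q[:,:2]*1000).astype(np.float32)),np.median(q[:,2]))
n,l,st,ce=cv2.connectedComponentsWithStats(((I.max(2)<60)&(X[...,2]>0.0)).astype(np.uint8))
for i in range(1,n):
    if 250<st[i,4]<1200: print("win",st[i],px2w("top",ce[i][0]+380,ce[i][1]+225,.01))
reg=(slice(225,312),slice(160,250)); X=C[reg]; q=X[(X[...,2]>.025)&(X[...,2]<.04)]
print("tray",cv2.minAreaRect((q[:,:2]*1000).astype(np.float32)),np.median(q[:,2]))
E
```

```text
t: 0.65
tool_pos: [0.1976, 0.7655, 0.2308]
tool_rot: [-0.401, -3.116, 0.001]
contact_force: [1.5, 1.0, 1.5]
width: 0.0849
grasp_force: 0.0
t: 0.95
tool_pos: [0.2126, 0.8241, 0.2262]
tool_rot: [-0.4, -3.112, 0.003]
contact_force: [-1.1, 3.1, 17.6]
width: 0.0855
grasp_force: 0.0
[1.21859672 0.98855408 1.36451985 1.94927151 0.0037449  1.47436666] [-0.00438067 -0.0010635  -0.99998984] 0.8511164681882953
edge [ 0.32089346 -0.02667629  0.        ]
edge2 [0.32134371 0.09479641 0.        ]
plate ((449.310546875, -339.498779296875), (144.5952606201172, 196.21954345703125), 12.962851524353027) 0.010644865971050688
header ((464.232666015625, -334.9610595703125), (166.06436157226562, 190.40280151367188), 13.127902030944824) 0.03720749065610909
win [  0   0  85  63 970] [ 0.54372027 -0.36350352  0.01      ]
win [ 48  26  19  35 396] [ 0.45974145 -0.38338866  0.01      ]
win [  0  32  85  53 910] [ 0.37227155 -0.32267888  0.01      ]
win [ 19  32  19  35 391] [ 0.43950077 -0.29365052  0.01      ]
tray ((461.7673645019531, 319.37969970703125), (209.88009643554688, 211.6096649169922), 2.940532684326172) 0.03200791347363397
```

```bash
python3 -m inch '{"offset":[[14,-46,-4],[14,-46,-4],[14,-46,-4],[14,-46,-4],[14,-46,-4]],"twist":[8,8,8,8,8]}' 1 20 >/dev/null; python3 -m inch '{"offset":[[14,-46,-4],[14,-46,-4],[14,-46,-4],[14,-46,-4],[14,-46,-4]],"twist":[7.5,0,0,0,0]}'>/dev/null; python3 -m inch '{"offset":[[14,-46,-8],[14,-46,-8],[14,-46,-8],[14,-46,-8],[14,-46,-8]],"twist":[0,0,0,0,0]}'
cat >> h.py <<'E'
from scipy.spatial.transform import Rotation as Ro
def yaw():
    m=Ro.from_rotvec(telemetry.sense()["tool_rot"]).as_matrix(); return np.degrees(np.arctan2(m[1,1],m[0,1]))
def st(n=5):
    s=telemetry.sense(); print("t",s["t"],"pos",(s["tool_pos"]*1000).round(1),"yawY",round(yaw(),2),"F",s["contact_force"].round(2),"M",s["torque"].round(3),"w",round(s["width"],4),"g",round(s["grasp_force"],1)); return s
E
python3 - <<'E'
from h import *
st()
print("bottle",px2w("top",275.5,221,.06))
p,d=grab_frame("top"); X=cloud("top",d)[200:245,255:300]; q=X[(X[...,2]>.07)&(X[...,2]<.14)]; print(cv2.minEnclosingCircle((q[:,:2]*1000).astype(np.float32)),q.mean(0))
E
```

```text
t: 2.5
tool_pos: [0.4111, 0.1915, 0.158]
tool_rot: [0.649, -3.072, -0.0]
contact_force: [0.7, 0.3, 0.5]
width: 0.0853
grasp_force: 0.0
t 2.5 pos [411.1 191.5 158. ] yawY 113.85 F [0.71 0.32 0.46] M [ 0.057 -0.035 -0.045] w 0.0853 g 0.0
bottle [0.59830544 0.10429788 0.06      ]
((600.0667724609375, 107.92145538330078), 33.78935241699219) [0.59707591 0.10583483 0.10243329]
```

```bash
python3 -m inch '{"offset":[[0,0,0],[0,0,0]],"twist":[0,0]}'>/dev/null; python3 -c "
from h import *
st()"
```

```text
t 2.75 pos [411.  193.3 158.1] yawY 113.76 F [ 0.21  0.35 -0.03] M [ 0.008 -0.052  0.013] w 0.0853 g 0.0
```

```bash
python3 -m inch '{"offset":[[8,-34,-18],[8,-34,-18],[8.6,-33,-18],[0,0,-35],[0,0,-35]],"twist":[4.5,4.6,0,0,0]}' >/dev/null;  python3 -m inch '{"offset":[[0,0,-20],[0,0,-10.5],[0,0,0],[0,0,0],[0,0,0]],"twist":[0,0,0,0,0]}' >/dev/null; python3 -c "
from h import *
st()"; python3 -m inch '{"offset":[[0,0,0],[0,0,0],[0,0,0],[0,0,0],[0,0,0]],"twist":[0,0,0,0,0]}' -1 20; python3 -c "
from h import *
st()"
```

```text
t 3.75 pos [436.4  92.8   4.2] yawY 122.98 F [ 0.01 -0.12  0.14] M [-0.004 -0.027 -0.038] w 0.0853 g 0.0
t: 4.25
tool_pos: [0.4358, 0.0924, 0.0037]
tool_rot: [0.89, -3.01, -0.0]
contact_force: [-1.4, 1.3, 6.0]
width: 0.0497
grasp_force: 20.4
t 4.25 pos [435.8  92.4   3.7] yawY 122.94 F [-1.43  1.3   6.03] M [0.103 0.265 0.118] w 0.0497 g 20.4
```

Gripped near the DC end at 20 N. Lift and see whether the inlet end droops.

```bash
python3 -m inch '{"offset":[[0,0,10],[0,0,15],[0,0,15],[-5,-2,15],[-5,-2,0]],"twist":[0,0,0,0,0]}' >/dev/null; python3 - <<'E'
from h import *
st()
def tilt(c=(436,92),rad=.13):
    p,d=grab_frame("scene"); cv2.imwrite("pics/s1.png",cv2.resize(p[200:300,220:330],None,fx=5,fy=5,interpolation=cv2.INTER_CUBIC))
tilt()
E
```

```text
t 4.75 pos [426.1  88.2  59.8] yawY 122.93 F [-0.14  0.05 -4.7 ] M [-0.122  0.19  -0.026] w 0.0495 g 22.2
```

View pics/s1.png

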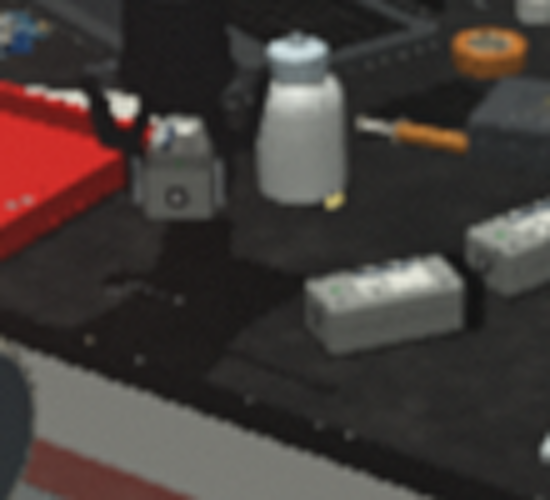

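```bash
cat >> h.py <<'E'
def tilt(gx,gy,brickyaw,sgn,lo=.0,hi=.16,save=None):
    """slope of brick top along +sgn*axis from grip point (mm), sees points on top beyond gripper"""
    for n in("top","scene"):
        p,d=grab_frame(n); X=cloud(n,d); a=np.radians(brickyaw); ax=np.array([np.cos(a),np.sin(a)])
        r=(X[...,:2]-np.array([gx,gy])/1000); s=sgn*(r@ax); w=r@np.array([-ax[1],ax[0]])
        m=(d>0)&(s>lo+.015)&(s<.11)&(abs(w)<.018)&(X[...,2]>.012)&(X[...,2]<hi)
        if save: cv2.imwrite(save,p)
        if m.sum()<20: print(n,"few",m.sum()); continue
        b=np.arange(.015,.11,.01); print(n,[(int(1000*x),int(1000*np.percentile(X[...,2][m&(abs(s-x)<.005)],80))) for x in b if (m&(abs(s-x)<.005)).sum()>2])
E
python3 -c "
from h import *
tilt(426,88,32.9,1)"
```

```text
top [(85, 97), (95, 95)]
scene [(15, 92), (25, 94), (35, 93), (45, 91), (55, 91), (65, 92)]
```

```bash
python3 -m inch '{"offset":[[-13,-6,-15],[-13,-6,-16],[-12,-6,-15],[0,0,-7],[0,0,-2.5]],"twist":[0,0,0,0,0]}' >/dev/null; python3 -c "
from h import *
st()";  python3 -m inch '{"offset":[[0,0,0],[0,0,0],[-4,-2.5,5],[-4.4,-3,14],[0,0,0]],"twist":[0,0,0,0,0]}' 0.6 20 >/dev/null; python3 -c "
from h import *
st()"; python3 -m inch '{"offset":[[0,0,0],[0,0,0],[0,0,0]],"twist":[0,0,0]}' -1 20 > /dev/null; python3 -m inch '{"offset":[[0,0,8],[0,0,12],[0,0,18],[0,0,14],[0,0,0]],"twist":[0,0,0,0,0]}' >/dev/null;python3 -c "
from h import *
s=st()
tilt(*(s['tool_pos'][:2]*1000),32.9,1)"
```

```text
t 5.4 pos [385.1  70.5   2.4] yawY 122.92 F [-20.84   1.67  40.62] M [0.138 3.531 0.127] w 0.0498 g 28.3
t 5.9 pos [379.8  64.6  22.9] yawY 122.93 F [ 0.11  0.24 -0.06] M [-0.054  0.009 -0.031] w 0.0681 g 0.0
t 6.7 pos [379.8  64.8  74.6] yawY 122.94 F [ 0.14 -0.8  -4.6 ] M [-0.12   0.156  0.   ] w 0.0496 g 21.9
top [(65, 78), (75, 77), (85, 72), (95, 70), (105, 66)]
scene [(15, 85), (25, 83), (35, 80), (45, 78), (55, 75), (65, 71), (75, 68), (85, 66), (95, 64)]
```

```bash
python3 -m inch '{"offset":[[0,0,45],[0,0,0],[0,0,0]],"twist":[0,0,0]}' >/dev/null;python3 -c "
from h import *
s=st()
tilt(*(s['tool_pos'][:2]*1000),32.9,1)"
```

```text
t 7.1 pos [379.2  64.8 118.1] yawY 122.93 F [-0.27 -0.51 -5.7 ] M [-0.068  0.184  0.   ] w 0.0491 g 23.7
top [(65, 90), (75, 86), (85, 78)]
scene [(25, 64), (35, 58), (45, 49), (55, 43)]
```

```bash
python3 -m inch '{"offset":[[0,0,0],[0,0,0],[0,0,-6],[0,0,-16],[0,0,-20]],"twist":[0,0,0,0,0]}' >/dev/null; python3 -m inch '{"offset":[[0,0,-18],[0,0,-15],[0,0,-10],[0,0,-6],[0,0,-2]],"twist":[0,0,0,0,0]}' >/dev/null;python3 -c "
from h import *
s=st()
tilt(*(s['tool_pos'][:2]*1000),32.9,1)"
```

```text
t 8.2 pos [378.   64.8  25.9] yawY 122.94 F [-11.38   0.71  42.  ] M [ 0.011  2.132 -0.155] w 0.0495 g 29.7
top [(65, 42), (75, 44), (85, 43)]
scene [(15, 41), (25, 40), (35, 41), (45, 39), (55, 40), (65, 40), (75, 37)]
```

```bash
python3 -m inch '{"offset":[[0,0,0],[0,0,0],[21,13.5,0],[21,13.5,-10],[0,0,-10]],"twist":[0,0,0,0,0]}' 0.6 60 >/dev/null; python3 -m inch '{"offset":[[0,0,-2],[0,0,0],[0,0,0]],"twist":[0,0,0]}' -1 60 > /dev/null; python3 -c "
from h import *
st()"; python3 -m inch '{"offset":[[0,0,5],[0,0,8],[0,0,5],[0,0,0],[0,0,0]],"twist":[0,0,0,0,0]}' >/dev/null;python3 -c "
from h import *
st()";python3 -m inch '{"offset":[[0,0,0]],"twist":[0]}' >/dev/null;python3 -c "
from h import *
st()";python3 -m inch '{"offset":[[0,0,0]],"twist":[0]}' >/dev/null;python3 -c "
from h import *
s=st();tilt(*(s['tool_pos'][:2]*1000),32.9,1)"
```

```text
t 9.1 pos [420.2  91.6   3.5] yawY 122.92 F [ 0.03  0.02 -4.94] M [ 0.107 -0.137  0.006] w 0.0493 g 62.6
t 9.6 pos [421.3  91.8  21.9] yawY 122.93 F [ 0.23  0.13 -5.02] M [ 0.046 -0.068  0.03 ] w 0.0496 g 62.9
t 9.7 pos [421.   91.8  21.6] yawY 122.94 F [-0.14  0.41 -5.33] M [ 0.082 -0.107  0.027] w 0.0494 g 62.9
t 9.8 pos [421.   91.8  21.4] yawY 122.94 F [-0.66  0.2  -4.84] M [ 0.062 -0.103 -0.019] w 0.0493 g 62.9
top few 0
scene few 17
```

```bash
python3 - <<'E'
from h import *
p,d=grab_frame("scene"); a=p[200:300,220:330]; p,d2=grab_frame("top"); b=p[225:325,230:340]
cv2.imwrite("pics/s2.png",cv2.resize(np.hstack([a,b]),None,fx=3.6,fy=3.6,interpolation=cv2.INTER_CUBIC))
E
```

```text
(no output)
```

View pics/s2.png

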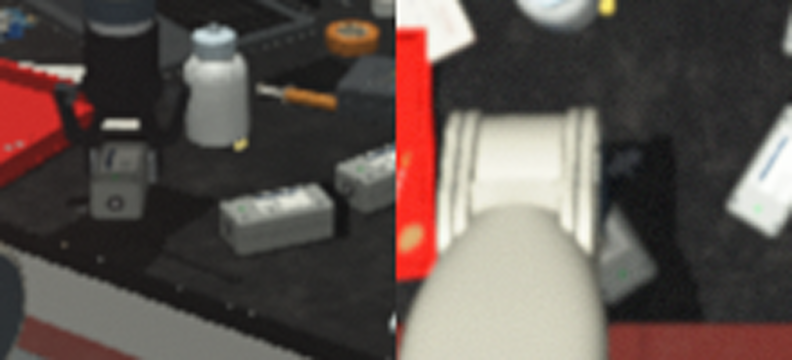

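```bash
python3 -c "
from h import *
e=px2w('top',296.6,304.6,.058);print(e, ((e[:2]-[.421,.0918])@[.84,.543]))"
```

```text
[0.35053976 0.04111844 0.058     ] -0.08670669492207186
```

```bash
python3 -m inch '{"offset":[[0,0,-7],[0,0,-7],[0,0,-3.5],[0,0,0]],"twist":[0,0,0,0]}' >/dev/null; python3 -c "
from h import *
st()";  python3 -m inch '{"offset":[[0,0,0],[0,0,0],[11,7,10],[10,6.5,10],[0,0,0]],"twist":[0,0,0,0,0]}' 0.6 20 >/dev/null; python3 -m inch '{"offset":[[0,0,0],[0,0,0],[0,0,0]],"twist":[0,0,0]}' -1 20 > /dev/null;python3 -c "
from h import *
st()"; python3 -m inch '{"offset":[[0,0,8],[0,0,16],[0,0,0],[0,0,22],[0,0,0]],"twist":[0,0,0,0,0]}' >/dev/null;python3 -c "
from h import *
s=st()
tilt(*(s['tool_pos'][:2]*1000),32.9,-1)"
```

```text
t 10.4 pos [420.6  91.8   3.4] yawY 122.93 F [ 0.41 -0.29 -4.47] M [ 0.11  -0.084 -0.017] w 0.0494 g 62.9
t 11.2 pos [441.7 105.2  24. ] yawY 122.92 F [-1.84  0.62  3.94] M [ 0.172  0.134 -0.059] w 0.0495 g 20.0
t 11.7 pos [443.  105.3  71.2] yawY 122.93 F [ 0.11  0.09 -4.34] M [ 0.087 -0.181  0.044] w 0.0495 g 22.6
top [(25, 83), (35, 79), (45, 76), (55, 75), (65, 73), (75, 68), (85, 66), (95, 63), (105, 59)]
scene [(15, 152), (25, 83), (35, 77), (45, 74), (55, 70), (65, 68), (75, 65), (85, 61), (95, 55), (105, 50)]
```

```bash
python3 -m inch '{"offset":[[0,0,25],[0,0,0],[0,0,25],[0,0,0],[0,0,0]],"twist":[0,0,0,0,0]}' >/dev/null;python3 -c "
from h import *
s=st()
tilt(*(s['tool_pos'][:2]*1000),32.9,-1)"
```

```text
t 12.3 pos [442.  105.3 118.9] yawY 122.93 F [ 0.26  0.07 -5.7 ] M [ 0.091 -0.193  0.011] w 0.0496 g 23.7
top [(25, 124), (35, 117), (45, 110), (55, 107), (65, 102), (75, 98), (85, 93), (95, 88)]
scene [(15, 123), (25, 120), (35, 116), (45, 109), (55, 105), (65, 100), (75, 98), (85, 88), (95, 80), (105, 81)]
```

```bash
python3 -m inch '{"offset":[[0,0,0],[0,0,0],[0,0,-8],[0,0,-18],[0,0,-20]],"twist":[0,0,0,0,0]}' >/dev/null; python3 -m inch '{"offset":[[0,0,-18],[0,0,-15],[0,0,-10],[0,0,-5]],"twist":[0,0,0,0]}' >/dev/null;python3 -c "
from h import *
s=st()
tilt(*(s['tool_pos'][:2]*1000),32.9,-1)"
python3 -m inch '{"offset":[[0,0,0],[0,0,0],[-11,-7,0],[-10,-6.5,-10],[0,0,-11]],"twist":[0,0,0,0,0]}' 0.6 60 >/dev/null; python3 -m inch '{"offset":[[0,0,0],[0,0,0],[0,0,0]],"twist":[0,0,0]}' -1 60 > /dev/null; python3 -c "
from h import *
st()"; python3 -m inch '{"offset":[[0,0,5],[0,0,8],[0,0,5],[0,0,0],[0,0,0]],"twist":[0,0,0,0,0]}' >/dev/null;python3 -c "
from h import *
st()";python3 -m inch '{"offset":[[0,0,0]],"twist":[0]}' >/dev/null;python3 -c "
from h import *
st()";python3 -m inch '{"offset":[[0,0,0]],"twist":[0]}' >/dev/null;python3 -c "
from h import *
s=st();tilt(*(s['tool_pos'][:2]*1000),32.9,-1)"
```

```text
t 13.3 pos [445.9 106.6  26.5] yawY 122.96 F [10.25  8.59  4.27] M [ 1.658 -1.781 -0.024] w 0.0492 g 25.2
top [(25, 41), (35, 44), (45, 45), (55, 44), (65, 44), (75, 42), (85, 43), (95, 44), (105, 36)]
scene [(15, 131), (25, 137), (35, 154), (45, 87), (55, 38), (65, 38), (75, 40), (85, 40), (95, 37), (105, 35)]
t 14.2 pos [420.8  91.7   5.3] yawY 122.93 F [ 0.43 -0.55 -4.55] M [ 0.003 -0.024 -0.031] w 0.0494 g 62.9
t 14.7 pos [421.3  91.9  23.4] yawY 122.94 F [-0.09  0.41 -3.97] M [ 0.022 -0.018  0.045] w 0.0494 g 62.9
t 14.8 pos [421.   91.8  23. ] yawY 122.94 F [ 0.12  1.1  -4.68] M [ 0.022 -0.072  0.011] w 0.0493 g 62.9
t 14.9 pos [421.   91.8  22.9] yawY 122.94 F [-0.8   0.83 -5.27] M [ 0.026 -0.043 -0.039] w 0.0492 g 62.9
top [(25, 62), (35, 59), (45, 60), (55, 63), (65, 60), (75, 47)]
scene [(15, 121), (25, 129), (35, 155), (45, 58), (55, 56), (65, 53), (75, 49), (85, 42)]
```

```bash
cat >> h.py <<'E'
def endpos(yawb,sgn,g=None,zlo=None):
    s=telemetry.sense(); g=s["tool_pos"][:2] if g is None else g; zb=s["tool_pos"][2]-.004
    p,d=grab_frame("top"); X=cloud("top",d); a=np.radians(yawb); ax=np.array([np.cos(a),np.sin(a)])
    r=X[...,:2]-g; t=sgn*(r@ax); w=r@np.array([-ax[1],ax[0]])
    m=(d>0)&(abs(w)<.028)&(abs(X[...,2]-(zb+.04))<.01)&(t>.03)&(t<.14)
    print("end at",[int(x*1000) for x in np.percentile(t[m],[50,90,98])],"n",m.sum(),"width",(np.percentile(w[m],[2,98])*1000).round(1))
E
python3 -c "
from h import *
endpos(32.9,-1)"
```

```text
end at [55, 67, 69] n 137 width [-25.   14.7]
```

```bash
python3 -m inch '{"offset":[[0,-3,20],[0,-15,35],[5,-45,17],[5,-47,0],[5,-47,0]],"twist":[0,0,-2,-3,-3]}' - 80 >/dev/null; python3 -m inch '{"offset":[[5,-48,0],[5,-48,0],[5,-48,0],[5,-48,0],[5,-48,0]],"twist":[-3,-3,-3,-2.9,0]}' >/dev/null; python3 -m inch '{"offset":[[5,-40,0],[4,-25,0],[0,-10,0],[0,0,0]],"twist":[0,0,0,0]}' >/dev/null; python3 -c "
from h import *
s=st(); endpos(13,-1); endpos(13,1); cv2.imwrite('pics/d1.png',cv2.resize(grab_frame('top')[0][210:320,360:480],None,fx=4,fy=4,interpolation=cv2.INTER_CUBIC))"
```

```text
t 16.45 pos [ 469.7 -380.9   94.3] yawY 102.95 F [ 0.68  1.4  -4.66] M [ 0.045 -0.056 -0.028] w 0.0489 g 87.0Traceback (most recent call last):
  File "<string>", line 3, in <module>
    s=st(); endpos(13,-1); endpos(13,1); cv2.imwrite('pics/d1.png',cv2.resize(grab_frame('top')[0][210:320,360:480],None,fx=4,fy=4,interpolation=cv2.INTER_CUBIC))
            ~~~~~~^^^^^^^
  File "h.py", line 29, in endpos
    print("end at",[int(x*1000) for x in np.percentile(t[m],[50,90,98])],"n",m.sum(),"width",(np.percentile(w[m],[2,98])*1000).round(1))
                                         ~~~~~~~~~~~~~^^^^^^^^^^^^^^^^^
    return _quantile_unchecked(
        a, q, axis, out, overwrite_input, method, keepdims, weights)
    return _ureduce(a,
                    func=_quantile_ureduce_func,
    ...<5 lines>...
                    overwrite_input=overwrite_input,
                    method=method)
    r = func(a, **kwargs)
    result = _quantile(arr,
                       quantiles=q,
    ...<2 lines>...
                       out=out,
                       weights=wgt)
    slices_having_nans = np.isnan(arr[-1, ...])
                                  ~~~^^^^^^^^^
IndexError: index -1 is out of bounds for axis 0 with size 0
```

```bash
cat >> h.py <<'E'
def endscene(yawb,z0,sgn=-1):
    "z0: underside height; DC/near end seen from scene camera, mm along axis from TCP"
    g=telemetry.sense()["tool_pos"][:2]; p,d=grab_frame("scene"); X=cloud("scene",d); a=np.radians(yawb); ax=np.array([np.cos(a),np.sin(a)])
    r=X[...,:2]-g; t=sgn*(r@ax)*1000; w=r@np.array([-ax[1],ax[0]]); h=X[...,2]-z0
    f=(d>0)&(abs(w)<.02)&(h>.006)&(h<.034)&(t>30)&(t<130); k=(d>0)&(abs(w)<.022)&(abs(h-.04)<.006)&(t>20)&(t<130)
    print("face",f.sum(),np.percentile(t[f],[5,50,95]).round(1) if f.any() else "","top",k.sum(),np.percentile(t[k],[50,95,99]).round(1) if k.any() else "", "topz",np.median(X[...,2][k]).round(4) if k.any() else "")
E
python3 -c "
from h import *
endscene(13,.089)"
```

```text
face 108 [63.8 71.6 77.5] top 112 [49.  71.3 75.6] topz 0.1266
```

```bash
python3 -m inch '{"offset":[[1,-0.4,-15],[0,0,-25],[0,0,-20],[0,0,-10],[0,0,-4]],"twist":[0,0,0,0,0]}' >/dev/null; python3 -c "
from h import *
s=st(); endscene(13,.015)";python3 -m inch '{"offset":[[0,0,-3],[0,0,-1.5],[0,0,0]],"twist":[0,0,0]}' >/dev/null; python3 -c "
from h import *
s=st(); endscene(13,.01)"
```

```text
t 17.05 pos [ 471.  -379.1   20.6] yawY 103.1 F [-0.05 -0.73 -4.2 ] M [ 0.01  -0.031  0.053] w 0.0493 g 87.0
face 104 [64.4 71.2 80.7] top 113 [49.1 74.5 76.9] topz 0.0534
t 17.4 pos [ 471.3 -380.7   17.1] yawY 103.03 F [ 0.67  0.24 -5.48] M [-0.003 -0.034  0.006] w 0.0488 g 87.0
face 108 [65.6 71.7 82.9] top 128 [51.2 72.9 76.2] topz 0.0493
```

```bash
python3 -m inch '{"offset":[[0,-0.5,-1.2],[0,0,-0.8],[0,0,0]],"twist":[0,0,0]}' >/dev/null; python3 -c "
from h import *
s=st()";python3 -m inch '{"offset":[[0,0,0],[0,0,0],[0,0,5],[0,0,30],[0,0,40]],"twist":[0,0,0,0,0]}' 0.6 20 >/dev/null; python3 -c "
from h import *
s=st(); endscene(13,.01)"
```

```text
t 17.75 pos [ 471.3 -381.3   15.2] yawY 103.03 F [-0.84  0.49  2.04] M [ 0.245  0.309 -0.009] w 0.0492 g 87.9
t 18.25 pos [ 470.4 -380.3   89.1] yawY 103.03 F [ 0.02 -0.77  0.21] M [ 0.017 -0.017 -0.002] w 0.0676 g 0.0
face 114 [64.9 72.4 84.1] top 114 [48.3 74.2 76.4] topz 0.0474
```

```bash
python3 -m inch '{"offset":[[-6,30,0],[-9,48,0],[-9,48,0],[-9,48,0],[-9,48,0]],"twist":[-6.5,-6.5,-6.5,-6.5,-6.5]}' >/dev/null; python3 -m inch '{"offset":[[-9,48,0],[-6,40,-10],[-3.2,16.3,-20],[0,0,-25],[0,0,-10]],"twist":[-6.5,-6.2,0,0,0]}' >/dev/null; python3 -c "
from h import *
s=st()"
```

```text
t 19.3 pos [410.4 -54.   23.7] yawY 57.92 F [-0.4  -0.25  0.52] M [-0.055 -0.046 -0.023] w 0.0681 g 0.0
```

Grip lightly, lift in gentle bumps, shifting it towards free space.

```bash
python3 -m inch '{"offset":[[0,0,0],[0,0,0],[0,0,0]],"twist":[0,0,0]}' -1 20 > /dev/null; python3 -m inch '{"offset":[[0,0,8],[0,0,16],[0,0,0],[0,0,22],[0,0,0]],"twist":[0,0,0,0,0]}' >/dev/null;python3 -m inch '{"offset":[[0,0,25],[0,0,0],[0,0,25],[0,0,0]],"twist":[0,0,0,0]}' >/dev/null;python3 -c "
from h import *
s=st()
tilt(*(s['tool_pos'][:2]*1000),-32.2,1)"
```

```text
t 20.5 pos [412.  -55.2 121.2] yawY 57.83 F [ 1.33 -0.4  -4.82] M [-0.038 -0.106  0.032] w 0.0494 g 25.2
top few 2
scene few 12
```

```bash
python3 - <<'E'
from h import *
p,d=grab_frame("scene"); a=p[190:300,250:360]; p,d2=grab_frame("top"); b=p[215:325,290:400]
cv2.imwrite("pics/s3.png",cv2.resize(np.hstack([a,b]),None,fx=3.6,fy=3.6,interpolation=cv2.INTER_CUBIC))
E
```

```text
(no output)
```

View pics/s3.png

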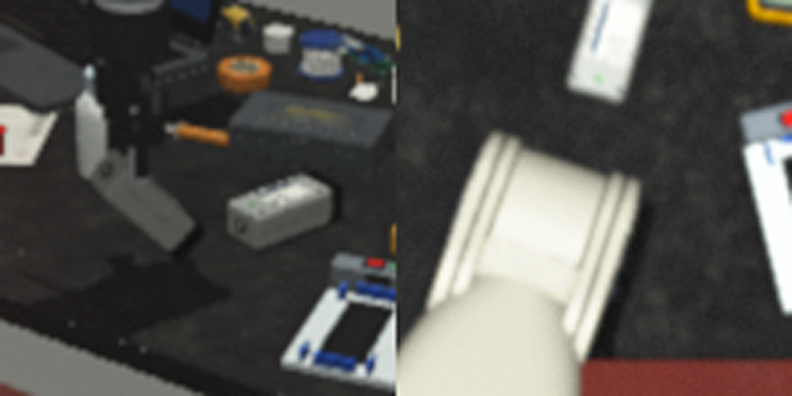

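```bash
python3 -m inch '{"offset":[[8,15,-5],[12,25,-15],[0,5,-15]],"twist":[0,0,0]}' >/dev/null;python3 -c "
from h import *
s=st()";python3 -m inch '{"offset":[[-13.5,8.5,-8],[-12.7,8,-11],[-10.2,6.4,-14]],"twist":[0,0,0]}' >/dev/null;python3 -c "
from h import *
s=st()
tilt(*(s['tool_pos'][:2]*1000),-32.2,1)"
```

```text
t 21.0 pos [431.1  -8.1  85.2] yawY 57.89 F [-13.97   1.73  25.32] M [ 0.28   2.996 -0.162] w 0.0493 g 29.0
t 21.3 pos [394.4  13.4  51.9] yawY 57.85 F [ 0.9  -1.85 -1.57] M [-0.335 -0.589 -0.009] w 0.049 g 26.8
top [(65, 51), (75, 47), (85, 45), (95, 40)]
scene [(15, 153), (25, 56), (35, 50), (45, 49), (55, 47), (65, 44), (75, 42), (85, 40), (95, 36)]
```

```bash
python3 -m inch '{"offset":[[-4,2.5,-11],[-2,1.2,-9],[0,0,-5]],"twist":[0,0,0]}' >/dev/null;python3 -c "
from h import *
s=st()
tilt(*(s['tool_pos'][:2]*1000),-32.2,1);endpos(-32.2,1)"
```

```text
t 21.7 pos [388.6  17.5  28.2] yawY 57.88 F [-10.31   7.1   44.46] M [1.234 2.016 0.099] w 0.0492 g 34.4
top [(65, 47), (75, 44), (85, 44), (95, 43)]
scene [(25, 42), (35, 41), (45, 39), (55, 39), (65, 39), (75, 39), (85, 40), (95, 38)]Traceback (most recent call last):
  File "<string>", line 4, in <module>
    tilt(*(s['tool_pos'][:2]*1000),-32.2,1);endpos(-32.2,1)
                                            ~~~~~~^^^^^^^^^
  File "h.py", line 29, in endpos
    print("end at",[int(x*1000) for x in np.percentile(t[m],[50,90,98])],"n",m.sum(),"width",(np.percentile(w[m],[2,98])*1000).round(1))
                                         ~~~~~~~~~~~~~^^^^^^^^^^^^^^^^^
    return _quantile_unchecked(
        a, q, axis, out, overwrite_input, method, keepdims, weights)
    return _ureduce(a,
                    func=_quantile_ureduce_func,
    ...<5 lines>...
                    overwrite_input=overwrite_input,
                    method=method)
    r = func(a, **kwargs)
    result = _quantile(arr,
                       quantiles=q,
    ...<2 lines>...
                       out=out,
                       weights=wgt)
    slices_having_nans = np.isnan(arr[-1, ...])
                                  ~~~^^^^^^^^^
IndexError: index -1 is out of bounds for axis 0 with size 0
```

```bash
python3 -m inch '{"offset":[[0,0,0],[0,0,0],[11,-7,0],[15,-9,-11],[0,0,-11]],"twist":[0,0,0,0,0]}' 0.6 60 >/dev/null; python3 -m inch '{"offset":[[0,0,0],[0,0,0],[0,0,0]],"twist":[0,0,0]}' -1 60 > /dev/null; python3 -m inch '{"offset":[[0,0,5],[0,0,8],[0,0,5],[0,0,0],[0,0,0]],"twist":[0,0,0,0,0]}' >/dev/null;python3 -c "
from h import *
st()";python3 -m inch '{"offset":[[0,0,0]],"twist":[0]}' >/dev/null;python3 -c "
from h import *
st()";python3 -m inch '{"offset":[[0,0,0]],"twist":[0]}' >/dev/null;python3 -c "
from h import *
s=st();endscene(-32.2,s['tool_pos'][2]-.005,1);endscene(-32.2,s['tool_pos'][2]-.005,-1);tilt(*(s['tool_pos'][:2]*1000),-32.2,1)"
```

```text
t 23.15 pos [414.7   0.8  23.9] yawY 57.84 F [ 0.01  0.19 -5.75] M [0.037 0.122 0.018] w 0.0493 g 63.0
t 23.25 pos [414.4   0.9  23.6] yawY 57.84 F [ 0.53  0.08 -5.5 ] M [ 0.074  0.077 -0.021] w 0.0497 g 62.9
t 23.35 pos [414.4   0.9  23.4] yawY 57.83 F [ 0.26  0.06 -4.96] M [0.078 0.133 0.009] w 0.0495 g 62.9
face 6 [33.7 45.3 62.9] top 33 [50.5 60.9 61.9] topz 0.0554
face 25 [44.7 52.9 55.9] top 60 [39.3 53.6 53.9] topz 0.0589
top few 3
scene [(35, 57), (45, 59), (55, 58), (65, 56)]
```

```bash
python3 -m inch '{"offset":[[0,0,-8],[0,0,-7],[0,0,-3.5]],"twist":[0,0,0]}' >/dev/null;  python3 -m inch '{"offset":[[0,0,0],[0,0,0],[20,-13,11],[20,-13,12],[8,-4.5,0]],"twist":[0,0,0,0,0]}' 0.6 20 >/dev/null; python3 -m inch '{"offset":[[0,0,0],[0,0,0],[0,0,0]],"twist":[0,0,0]}' -1 20 > /dev/null;python3 -c "
from h import *
st()"; python3 -m inch '{"offset":[[0,0,8],[0,0,18],[0,0,0],[0,0,25],[0,0,0]],"twist":[0,0,0,0,0]}' >/dev/null;python3 -c "
from h import *
s=st()
tilt(*(s['tool_pos'][:2]*1000),-32.2,-1)"
```

```text
t 24.65 pos [461.9 -29.3  27.7] yawY 57.85 F [ 2.12 -1.14 -1.83] M [-0.261 -0.448 -0.012] w 0.0496 g 21.0
t 25.15 pos [463.2 -29.6  80.5] yawY 57.85 F [ 0.56  0.49 -4.73] M [-0.097 -0.137  0.031] w 0.0495 g 23.4
top few 0
scene [(15, 156), (25, 87), (35, 86), (45, 84), (55, 83), (65, 81), (75, 79), (85, 79), (95, 76), (105, 73)]
```

```bash
python3 -m inch '{"offset":[[0,0,25],[0,0,0],[0,0,-8],[0,0,-10],[0,0,-7]],"twist":[0,0,0,0,0]}' >/dev/null;python3 -c "
from h import *
s=st()
tilt(*(s['tool_pos'][:2]*1000),-32.2,-1)"
```

```text
t 25.75 pos [461.4 -29.4  76.8] yawY 57.83 F [-0.21  0.27 -5.29] M [-0.089 -0.11  -0.039] w 0.0496 g 23.4
top few 0
scene [(15, 151), (25, 81), (35, 78), (45, 77), (55, 74), (65, 70), (75, 69), (85, 68), (95, 65), (105, 60)]
```

```bash
python3 -m inch '{"offset":[[0,0,35],[0,0,0],[0,0,0],[0,0,0]],"twist":[0,0,0,0]}' >/dev/null;python3 -c "
from h import *
s=st()
tilt(*(s['tool_pos'][:2]*1000),-32.2,-1)"
```

```text
t 26.25 pos [461.8 -29.4 113.1] yawY 57.83 F [-1.72 -0.23 -4.98] M [-0.083  0.     0.019] w 0.0491 g 26.2
top few 0
scene [(15, 103), (25, 96), (35, 89), (45, 81), (55, 72), (65, 60), (75, 54)]
```

```bash
python3 -m inch '{"offset":[[0,0,-4],[10,-6.5,-10],[10,-6.5,-15],[8,-5,-16]],"twist":[0,0,0,0]}' >/dev/null;python3 -c "
from h import *
s=st()
tilt(*(s['tool_pos'][:2]*1000),-32.2,-1)"; python3 -m inch '{"offset":[[4,-2.5,-14],[2,-1,-12],[0,0,-9]],"twist":[0,0,0]}' >/dev/null;python3 -c "
from h import *
s=st()
tilt(*(s['tool_pos'][:2]*1000),-32.2,-1)"
```

```text
t 26.75 pos [496.8 -50.6  71.5] yawY 57.8 F [ 9.11 -7.73 14.31] M [-1.461 -1.911  0.052] w 0.0492 g 25.9
top few 0
scene [(15, 153), (25, 63), (35, 60), (45, 56), (55, 48), (65, 44), (75, 39), (85, 36)]
t 27.15 pos [500.1 -52.9  34.4] yawY 57.8 F [ 5.16 -3.4   3.71] M [-0.526 -0.837  0.001] w 0.0494 g 27.6
top few 0
scene [(15, 133), (25, 127), (35, 39), (45, 39), (55, 40), (65, 40), (75, 38), (85, 34)]
```

```bash
python3 -m inch '{"offset":[[0,0,0],[0,0,0],[-11,7,0],[-12,7.5,-14],[0,0,-15]],"twist":[0,0,0,0,0]}' 0.6 60 >/dev/null; python3 -m inch '{"offset":[[0,0,0],[0,0,0],[0,0,0]],"twist":[0,0,0]}' -1 60 > /dev/null; python3 -m inch '{"offset":[[0,0,5],[0,0,8],[0,0,5],[0,0,0],[0,0,0]],"twist":[0,0,0,0,0]}' >/dev/null;python3 -c "
from h import *
st()";python3 -m inch '{"offset":[[0,0,0]],"twist":[0]}' >/dev/null;python3 -c "
from h import *
st()";python3 -m inch '{"offset":[[0,0,0]],"twist":[0]}' >/dev/null;python3 -c "
from h import *
s=st();endscene(-32.2,s['tool_pos'][2]-.005,1);endscene(-32.2,s['tool_pos'][2]-.005,-1);tilt(*(s['tool_pos'][:2]*1000),-32.2,-1)"
```

```text
t 28.55 pos [473.7 -36.7  23.4] yawY 57.83 F [ 0.11 -0.08 -5.62] M [-0.016 -0.027 -0.015] w 0.049 g 62.9
t 28.65 pos [473.4 -36.7  23. ] yawY 57.83 F [-0.01  0.04 -4.8 ] M [ 0.014 -0.039 -0.038] w 0.0492 g 62.9
t 28.75 pos [473.4 -36.6  22.9] yawY 57.83 F [ 0.63 -0.71 -4.69] M [-0.029 -0.041 -0.025] w 0.0492 g 62.9
face 55 [ 50.1  99.3 127.2] top 36 [50.9 64.3 67. ] topz 0.0552
face 37 [33.9 50.1 53.2] top 39 [34.9 48.  49. ] topz 0.0546
top few 0
scene [(15, 123), (25, 79), (35, 156), (45, 55), (55, 47)]
```

```bash
python3 -m inch '{"offset":[[-2,3,18],[-3,20,30],[-3,45,12],[-3,48,0],[-3,48,0]],"twist":[0,3,6,7,7]}' - 80 >/dev/null; python3 -m inch '{"offset":[[-3,48,0],[-2,48,0],[-2,48,0],[-2,48,0],[-1.4,36,0]],"twist":[7,5.2,0,0,0]}' >/dev/null; python3 -m inch '{"offset":[[0,3.6,-15],[0,0,-22],[0,0,-15]],"twist":[0,0,0]}' >/dev/null; python3 -c "
from h import *
st()"
```

```text
t 30.25 pos [448.3 359.2  29.6] yawY 93.1 F [-1.02 -0.94 -4.51] M [-0.034 -0.035  0.01 ] w 0.0492 g 86.2
```

```bash
python3 -m inch '{"offset":[[1,0,-7],[0,0,-4],[0,0,-2],[0,0,-1],[0,0,0]],"twist":[0,0,0,0,0]}' >/dev/null; python3 -c "
from h import *
st()"; python3 -m inch '{"offset":[[0,0,-0.8],[0,0,0]],"twist":[0,0]}' >/dev/null; python3 -c "
from h import *
st()"
```

```text
t 30.75 pos [450.5 359.   17.6] yawY 93.02 F [ 0.21 -0.98 -3.74] M [ 0.004 -0.041  0.001] w 0.049 g 86.2
t 30.95 pos [450.3 359.   16.6] yawY 93.03 F [-0.27  0.36 -4.75] M [ 0.017 -0.066 -0.049] w 0.0489 g 86.2
```

```bash
python3 -m inch '{"offset":[[0,0,-1.2],[0,0,-0.8],[0,0,0]],"twist":[0,0,0]}' >/dev/null; python3 -c "
from h import *
st()"; python3 -m inch '{"offset":[[0,0,0],[0,0,0],[0,0,0],[0,0,15],[0,0,45]],"twist":[0,0,0,0,0]}' 0.6 20 >/dev/null; python3 -c "
from h import *
st()"
```

```text
t 31.25 pos [450.3 359.   15. ] yawY 93.03 F [-0.23  0.04  2.98] M [-0.386  0.453 -0.061] w 0.049 g 87.3
t 31.75 pos [448.2 357.8  71.5] yawY 93.03 F [0.63 0.44 0.2 ] M [ 0.017 -0.024  0.011] w 0.0683 g 0.0
```

```bash
python3 -m inch '{"offset":[[0,-30,10],[0,-48,0],[0,-48,0],[0,-48,0],[0,-48,0]],"twist":[0,-4,-4,-4,-4]}' >/dev/null; python3 -m inch '{"offset":[[0,-48,0],[0,-48,0],[0,-48,0],[20,-35,0],[30,-35,0]],"twist":[-3.8,0,0,0,0]}' >/dev/null; python3 - <<'E'
from h import *
st(); p,d=grab_frame("top"); C=cloud("top",d)
for n,(u0,u1,v0,v1) in dict(R1=(332,369,197,250),tray=(165,250,225,312),bay=(390,465,225,310)).items():
    X=C[v0:v1,u0:u1]; q=X[(d[v0:v1,u0:u1]>0)&(X[...,2]>(.03 if n=='R1' else .042))&(X[...,2]<.056)]
    if len(q)>20: print(n,cv2.minAreaRect((q[:,:2]*1000).astype(np.float32)),np.median(q[:,2]),len(q))
E
```

```text
t 32.75 pos [499.6 -79.   84.8] yawY 73.16 F [1.18 0.77 0.48] M [-0.009 -0.083 -0.021] w 0.0683 g 0.0
R1 ((626.7938232421875, -127.58647155761719), (49.47956085205078, 59.17386245727539), 73.77519226074219) 0.04015441116249748 313
tray ((462.093505859375, 342.6461181640625), (181.1961669921875, 112.49664306640625), 16.629846572875977) 0.04990860787258775 605
bay ((469.3370666503906, -336.5555725097656), (154.47073364257812, 166.93118286132812), 11.535717964172363) 0.0494727869321452 697
```

```bash
python3 -m inch '{"offset":[[30,-15,-5],[18.5,-9.8,-15],[0,0,-25],[0,0,-12],[0,0,-4]],"twist":[0,0,0,0,0]}' >/dev/null; python3 -m inch '{"offset":[[0,0,0],[0,0,0],[0,0,0]],"twist":[0,0,0]}' -1 20 > /dev/null;python3 -c "
from h import *
st()"; python3 -m inch '{"offset":[[0,0,8],[0,0,16],[0,0,0],[0,0,22],[0,0,0]],"twist":[0,0,0,0,0]}' >/dev/null;python3 -c "
from h import *
s=st()
tilt(*(s['tool_pos'][:2]*1000),-16.8,1)"
```

```text
t 33.6 pos [ 548.5 -101.8   24.1] yawY 73.23 F [-0.83 -0.64 -2.63] M [-0.182  0.308 -0.143] w 0.0494 g 21.7
t 34.1 pos [ 549.6 -102.1   71.1] yawY 73.25 F [-2.16  0.99 -0.6 ] M [0.199 0.675 0.026] w 0.0494 g 22.5
top few 0
scene [(45, 60), (55, 54), (65, 49), (75, 46), (85, 40)]
```

```bash
python3 -m inch '{"offset":[[-5,2,4],[-10,4,6],[-10,4,6],[-5,2,6],[0,0,3]],"twist":[0,0,0,0,0]}' >/dev/null;python3 -c "
from h import *
s=st()
tilt(*(s['tool_pos'][:2]*1000),-16.8,1)"
```

```text
t 34.7 pos [517.9 -89.5  95.2] yawY 73.25 F [-0.13 -0.03 -5.8 ] M [ 0.041  0.178 -0.031] w 0.0494 g 21.9
top few 0
scene few 12
```

```bash
python3 -m inch '{"offset":[[-4,1,-6],[-13,4,-10],[-12,3.5,-13],[-8,2.4,-14]],"twist":[0,0,0,0]}' >/dev/null;python3 -c "
from h import *
s=st()
tilt(*(s['tool_pos'][:2]*1000),-16.8,1)"; python3 -m inch '{"offset":[[-5,1.5,-12],[-3,1,-8],[0,0,-4]],"twist":[0,0,0]}' >/dev/null;python3 -c "
from h import *
s=st()
tilt(*(s['tool_pos'][:2]*1000),-16.8,1)"
```

```text
t 35.2 pos [480.4 -78.6  50.8] yawY 73.23 F [-5.03  2.04  3.3 ] M [ 0.228  0.778 -0.007] w 0.0493 g 23.8
top [(95, 44), (105, 41)]
scene [(35, 55), (45, 52), (55, 49), (65, 46), (75, 45), (85, 42), (95, 39), (105, 35)]
t 35.6 pos [473.  -76.2  26.8] yawY 73.23 F [-4.39  1.88  1.7 ] M [ 0.166  0.628 -0.04 ] w 0.0494 g 23.8
top [(85, 46), (95, 44), (105, 44)]
scene [(35, 38), (45, 38), (55, 39), (65, 39), (75, 39), (85, 40), (95, 39), (105, 38)]
```

```bash
python3 -m inch '{"offset":[[0,0,0],[0,0,0],[21,-6.5,0],[22,-6.5,-11],[0,0,-11]],"twist":[0,0,0,0,0]}' 0.6 60 >/dev/null; python3 -m inch '{"offset":[[0,0,0],[0,0,0],[0,0,0]],"twist":[0,0,0]}' -1 60 > /dev/null; python3 -m inch '{"offset":[[0,0,5],[0,0,8],[0,0,5],[0,0,0],[0,0,0]],"twist":[0,0,0,0,0]}' >/dev/null;python3 -c "
from h import *
st()";python3 -m inch '{"offset":[[0,0,0]],"twist":[0]}' >/dev/null;python3 -c "
from h import *
st()";python3 -m inch '{"offset":[[0,0,0]],"twist":[0]}' >/dev/null;python3 -c "
from h import *
s=st();endscene(-16.8,s['tool_pos'][2]-.005,1);endscene(-16.8,s['tool_pos'][2]-.005,-1);tilt(*(s['tool_pos'][:2]*1000),-16.8,1)"
```

```text
t 37.0 pos [516.7 -89.5  23.6] yawY 73.24 F [ 0.31  0.24 -5.62] M [ 0.02  -0.008 -0.022] w 0.0491 g 63.6
t 37.1 pos [516.5 -89.4  23.2] yawY 73.24 F [-0.67 -0.73 -4.58] M [-0.023  0.055  0.027] w 0.0493 g 63.6
t 37.2 pos [516.5 -89.4  23.1] yawY 73.23 F [ 0.13 -0.02 -5.35] M [0.024 0.079 0.027] w 0.049 g 63.6
face 3 [34.4 51.2 60.6] top 10 [38.1 58.8 59.7] topz 0.0541
face 65 [37.2 54.6 60.5] top 45 [37.5 54.5 55.6] topz 0.0557
top few 0
scene few 9
```

```bash
python3 -m inch '{"offset":[[0,0,-8],[0,0,-7],[0,0,-3.2]],"twist":[0,0,0]}' >/dev/null;  python3 -m inch '{"offset":[[0,0,0],[0,0,0],[20,-6,8],[20,-6,11],[14.5,-4.5,0]],"twist":[0,0,0,0,0]}' 0.6 20 >/dev/null; python3 -m inch '{"offset":[[0,0,0],[0,0,0],[0,0,0]],"twist":[0,0,0]}' -1 20 > /dev/null;python3 -c "
from h import *
st()"; python3 -m inch '{"offset":[[0,0,8],[0,0,16],[0,0,0],[0,0,22],[0,0,0]],"twist":[0,0,0,0,0]}' >/dev/null;python3 -c "
from h import *
s=st()
tilt(*(s['tool_pos'][:2]*1000),-16.8,-1)"
```

```text
t 38.5 pos [ 571.  -105.9   24.2] yawY 73.24 F [ 2.73 -1.5   0.8 ] M [-0.147 -0.654 -0.037] w 0.0495 g 21.3
t 39.0 pos [ 571.6 -106.1   71.6] yawY 73.24 F [ 1.31 -0.6  -4.74] M [-0.143 -0.309  0.011] w 0.0496 g 22.6
top few 0
scene [(15, 148), (25, 118), (35, 72), (45, 66), (55, 64), (65, 58), (75, 55), (85, 50), (95, 45), (105, 43)]
```

```bash
python3 -m inch '{"offset":[[0,0,18],[0,0,0],[0,0,10],[0,0,0],[0,0,0]],"twist":[0,0,0,0,0]}' >/dev/null;python3 -c "
from h import *
s=st()
tilt(*(s['tool_pos'][:2]*1000),-16.8,-1)"
```

```text
t 39.6 pos [ 571.1 -105.9   97.7] yawY 73.23 F [-0.08  0.7  -5.55] M [-0.047 -0.17  -0.068] w 0.0493 g 22.6
top few 0
scene [(15, 102), (25, 101), (35, 95), (45, 89), (55, 85), (65, 79), (75, 73), (85, 68), (95, 62), (105, 59)]
```

```bash
python3 -m inch '{"offset":[[0,0,-5],[0,0,-15],[2,-0.5,-15],[4,-1,-14],[3,-1,-12]],"twist":[0,0,0,0,0]}' >/dev/null; python3 -m inch '{"offset":[[2,-0.5,-7],[0,0,-3],[0,0,0]],"twist":[0,0,0]}' >/dev/null;python3 -c "
from h import *
s=st()
tilt(*(s['tool_pos'][:2]*1000),-16.8,-1)"
python3 -m inch '{"offset":[[0,0,0],[0,0,0],[-23,7,0],[-23,7,-10],[0,0,-12]],"twist":[0,0,0,0,0]}' 0.6 60 >/dev/null; python3 -m inch '{"offset":[[0,0,0],[0,0,0],[0,0,0]],"twist":[0,0,0]}' -1 60 > /dev/null; python3 -m inch '{"offset":[[0,0,5],[0,0,8],[0,0,5],[0,0,0],[0,0,0]],"twist":[0,0,0,0,0]}' >/dev/null;python3 -c "
from h import *
st()";python3 -m inch '{"offset":[[0,0,0]],"twist":[0]}' >/dev/null;python3 -c "
from h import *
st()";python3 -m inch '{"offset":[[0,0,0]],"twist":[0]}' >/dev/null;python3 -c "
from h import *
s=st();endscene(-16.8,s['tool_pos'][2]-.005,1);endscene(-16.8,s['tool_pos'][2]-.005,-1);tilt(*(s['tool_pos'][:2]*1000),-16.8,1)"
```

```text
t 40.5 pos [ 582.2 -109.    26.9] yawY 73.23 F [ 2.24 -1.14  0.37] M [-0.198 -0.427 -0.013] w 0.0495 g 24.1
top few 0
scene [(15, 128), (25, 134), (35, 156), (45, 40), (55, 41), (65, 40), (75, 39), (85, 39), (95, 39), (105, 37)]
t 41.9 pos [536.3 -95.   23.4] yawY 73.23 F [ 0.14  0.27 -4.49] M [-0.039  0.035  0.015] w 0.0491 g 63.0
t 42.0 pos [536.  -94.9  23. ] yawY 73.23 F [ 0.14  1.03 -5.29] M [ 0.022 -0.009 -0.099] w 0.0488 g 63.0
t 42.1 pos [536.  -94.9  22.9] yawY 73.23 F [ 0.36 -0.71 -5.12] M [ 0.036 -0.009 -0.044] w 0.0492 g 63.0
face 2 [51.5 51.6 51.7] top 7 [35.1 51.5 51.7] topz 0.0551
face 52 [41.5 61.2 66.2] top 61 [44.3 62.7 63.5] topz 0.0554
top few 0
scene few 5
```

```bash
python3 -m inch '{"offset":[[0,0,20],[-8,-15,35],[-18,-38,17],[-20,-42,0],[-20,-42,0]],"twist":[0,4,6,7,7]}' - 80 >/dev/null; python3 -m inch '{"offset":[[-18,-38,0],[-10.8,-23.9,0],[0,0,0]],"twist":[5.7,0,0]}' >/dev/null; python3 -c "
from h import *
s=st(); endscene(13,s['tool_pos'][2]-.005)"
```

```text
t 43.1 pos [ 440.  -297.    95.1] yawY 102.71 F [ 0.01  0.59 -5.33] M [ 0.053 -0.019 -0.02 ] w 0.049 g 86.5
face 102 [50.9 61.7 67.1] top 86 [44.3 64.9 66. ] topz 0.1274
```

```bash
python3 -m inch '{"offset":[[0,0,-10],[0,0,-20],[0,0,-15],[0,0,0]],"twist":[0.2,0,0,0]}' >/dev/null; python3 -c "
from h import *
s=st(); endscene(13,s['tool_pos'][2]-.005)"
```

```text
t 43.55 pos [ 440.6 -291.7   47.7] yawY 103.23 F [-0.48 -0.14 -5.01] M [-0.006  0.044  0.047] w 0.0489 g 86.3
face 88 [55.2 61.5 67.8] top 98 [43.4 64.1 67.7] topz 0.0801
```

```bash
python3 -m inch '{"offset":[[0,0,-12],[0,0,0],[0,0,0],[0,0,0]],"twist":[0,0,0,0]}' >/dev/null; python3 -c "
from h import *
s=st(); endscene(13,s['tool_pos'][2]-.005)
cv2.imwrite('pics/d2.png',cv2.resize(grab_frame('scene')[0][240:320,320:420],None,fx=6,fy=6,interpolation=cv2.INTER_CUBIC))"
```

```text
t 44.0 pos [ 441.5 -294.    38.5] yawY 103.14 F [ 0.24  0.18 -4.48] M [-0.038 -0.033 -0.054] w 0.0489 g 86.4
face 102 [52.  62.2 67.8] top 89 [44.  61.8 66. ] topz 0.0715
```

View pics/d2.png

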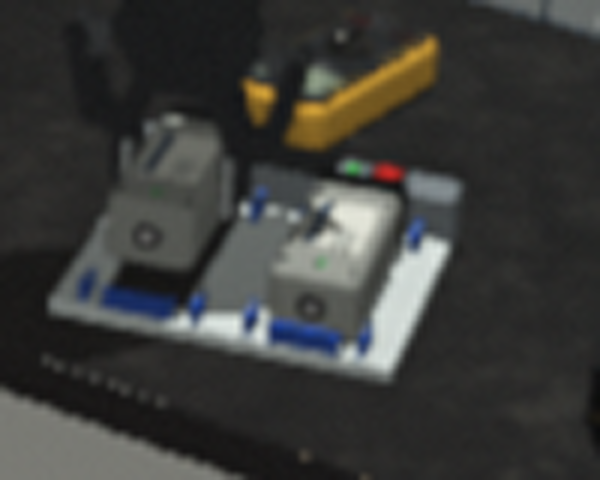

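```bash
python3 -m inch '{"offset":[[0,0,-8],[0,0,-7],[0,0,-4],[0,0,-1.5],[0,0,0]],"twist":[0,0,0,0,0]}' >/dev/null; python3 -c "
from h import *
s=st()"; python3 -m inch '{"offset":[[0,0,-1.2],[0,0,-1],[0,0,0]],"twist":[0,0,0]}' >/dev/null; python3 -c "
from h import *
s=st()"
```

```text
t 44.6 pos [ 441.2 -293.8   17.2] yawY 103.13 F [-0.04 -0.92 -5.19] M [-0.    -0.055 -0.037] w 0.0488 g 86.6
t 44.9 pos [ 441.3 -293.9   15.4] yawY 103.14 F [ 0.31 -0.47 -5.04] M [ 0.007  0.055 -0.009] w 0.0489 g 86.6
```

```bash
python3 -m inch '{"offset":[[0,0,-0.8],[0,0,-0.6],[0,0,0]],"twist":[0,0,0]}' >/dev/null; python3 -c "
from h import *
s=st()"
```

```text
t 45.2 pos [ 441.5 -293.9   15. ] yawY 103.14 F [-3.58  3.65  6.9 ] M [0.604 0.66  0.036] w 0.049 g 88.1
```

On the floor; release, retreat up and toward mid-bench, then look.

```bash
python3 -m inch '{"offset":[[0,0,0],[0,0,0],[0,0,0],[0,0,10],[0,0,40]],"twist":[0,0,0,0,0]}' 0.6 20 >/dev/null; python3 -m inch '{"offset":[[0,0,45],[0,40,20],[0,48,0],[0,48,0],[0,48,0]],"twist":[0,0,0,0,0]}' >/dev/null; python3 -m inch '{"offset":[[0,48,0],[0,30,0],[0,0,0]],"twist":[0,0,0]}' >/dev/null;python3 - <<'E'
from h import *
st(); p,d=grab_frame("top"); C=cloud("top",d)
a=np.radians(13); A=np.array([[np.cos(a),np.sin(a)],[-np.sin(a),np.cos(a)]])
for n,c in dict(bay1=(.4393,-.2942),bay2=(.46,-.3838),tray=(.4618,.3594)).items():
    B=A if n!="tray" else np.eye(2); r=(C[...,:2]-np.array(c))@B.T
    m=(d>0)&(abs(r[...,0])<.075)&(abs(r[...,1])<.045)&(C[...,2]>.044)&(C[...,2]<.06)
    q=r[m]; print(n,cv2.minAreaRect((q*1000).astype(np.float32)),np.median(C[...,2][m]).round(4),C[...,2][m].std().round(4))
s,_=grab_frame("scene"); t=np.hstack([p[215:325,155:265],p[215:325,375:485]]); 
cv2.imwrite("pics/fin.png",np.vstack([cv2.resize(t,(780,390)),cv2.resize(s[200:340,170:470],(780,210))]))
E
```

```text
t 46.5 pos [440.9 -28.8 129.9] yawY 103.37 F [ 0.38 -1.16 -0.4 ] M [-0.018  0.028  0.011] w 0.0682 g 0.0
bay1 ((7.7210693359375, -0.26665306091308594), (53.45330047607422, 132.4648895263672), 88.13671875) 0.0505 0.0037
bay2 ((1.1369209289550781, 0.33352088928222656), (119.24226379394531, 51.120784759521484), 0.7975900173187256) 0.0507 0.0037
tray ((-1.3650093078613281, -0.6919841766357422), (119.766845703125, 51.28560256958008), 2.050584077835083) 0.0505 0.0036
```

View pics/fin.png

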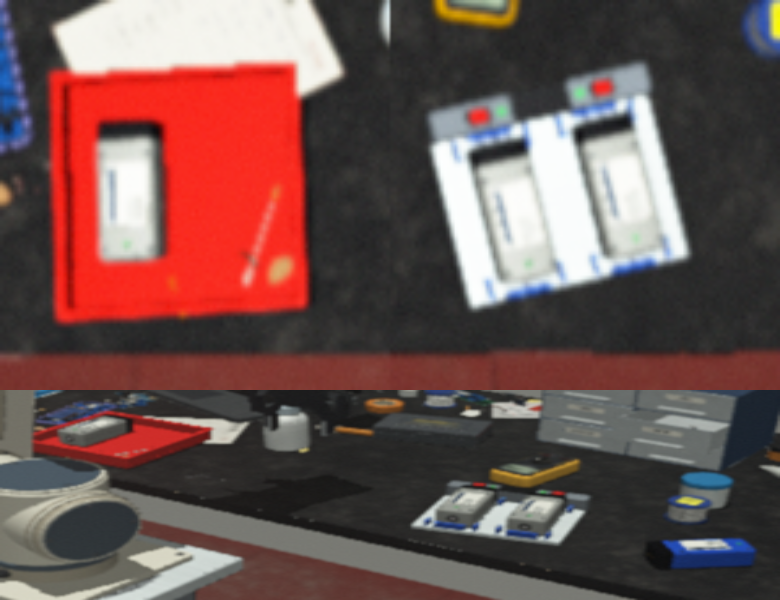

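```bash
python3 -c "
from bench import workorder
print(workorder.close_job())"
```

```text
the job is handed in; nothing more can be done
None
```

The job is handed in at about 46.5 s of the 72 s: all three bricks were tipped past 20° both ways, the near-right one's weight shifted (about 36 mm, 0.16 N m), so it lies flat in the red tray, and the left and far-right ones (no shift) sit flat in bays 2 and 1, label up, inlet to the header.

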